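Hang the copper anode in the plating tank

ROBOT

A 6-joint arm with a two-finger parallel gripper is mounted at the origin on a cart in front of the work surface, level with it; the furniture and walls round the work are solid. World frame = base frame: x ahead of the robot, y to its left, z up, the work surface at z = 0. Lengths are in mm, angles in rad, forces in N, time in s.
With the tool pointing down it reaches from about 350 to 875 mm from the base axis. Payload 4.2 kg.
Tool frame: the origin (TCP) lies on the mounting face of the last link; the fingertips stand 173 mm ahead of it and the grasp point (between the pads) lies 155 mm ahead of it; z points along the fingers, y is the line along which they close (so a half turn about z gives the same grasp; the last joint's range is limited). The gripper opens to 85 mm and grips with 20 to 120 N. Pads are 22 mm wide; open, the fingers measure 114 mm over their backs; the gripper's body (76 mm by 85 mm) begins 54 mm behind the grasp point. The pads swing forward as they close: fully open they stand 13 mm farther back than shut.
Start: joints at [0.259, 0.385, 0.008, 0, -1.194, -0.259], TCP at [624.98, 0.025, 404.712] pointing down, gripper open.
Joint ranges: [-3.14, 3.14], [-1.21, 2.06], [-1.07, 1.41], [-3.16, 2.05], [-2.99, -0.16], [-3.1, 3.1]. Speed limits (rad/s): [2.79, 2.79, 3.14, 3.14, 3.14, 3.14].

INTERFACE

Orientations are given as a unit quaternion [x, y, z, w].
In Python, from bench import arm gives the robot as it stands. The module is installed in compiled form; this text tells all that it offers.
- The arm moves only by the tool move_arm, never from a script. Its arguments are lists of equal length, an entry for each row: "fingers": the finger opening in mm, from 0 to 85.4; "travel": the shift along the tool's x, y, z in mm, a list of three; "dr": the turn, a rotation vector about the tool's x, y, z in rad, a list of three. A call has 1 to 10 rows; each row is the pose to reach, as a shift and turn from the pose commanded when the call began, along the tool's axes at that moment; what a row does not reach only later rows make up. A row lasts 1/10 s, in which the tool goes at most 50 mm and 8.59 degrees, less where a joint would pass 70% of its speed; a pose out of reach is approached as far as the arm can. A call with a gripper value outside its range is refused whole. The fingers move at their own pace and stop on an object; the grip force is fixed at half the most. Time passes only in rows, so rows that repeat a pose let the fingers close. It gives the time, the measured TCP pose, the force, the opening and the grip force at its end, in the units of the state.
- arm.read_state(): the state, without advancing time (a new reading comes with each control period).
- arm.get_image(name): name is "scene" or "side" or "wrist"; returns the picture (384x512x3 uint8, red, green, blue); there is no depth.
- arm.camera_model(name): a dict with "intrinsics" (3x3 intrinsics, pixels), "pose" (4x4, takes a point from camera to world coordinates). Camera axes: x right, y up, looking along -z (the intrinsics and any distortion apply to the point x, -y, -z); pixel columns grow to the right and rows downward; lengths in mm; the calibration is good to about 2 mm. The wrist camera is an equidistant fisheye: a pixel r from the principal point sees the ray r / f radians off the axis. A picture is of the moment at which its call begins: read the wrist's pose just before it. camera_model takes no time and is no camera call; for the wrist camera it gives the pose at the moment of the call.
- arm.job_done(): hands the job in; it is judged then, once.
The state is a dict: "clock": time; "joints": joint angles; "joint_vel": joint speeds; "joint_efforts": joint torques, N m; "position": TCP position; "ee_rot": TCP orientation; "contact_force": force on the tool from outside, world axes, zero at the start; "wrist_torque": the same for the moment, N m; "gripper_width": finger opening in mm; "grasp_force": force on a finger pad.
Only numpy, scipy, OpenCV 4.12 (cv2) and the standard library are available. Lean on these libraries where they do the work, as an engineer would, in place of code of your own. Each camera call takes 0.05 s, during which the arm holds its last target. There are 200 camera calls.

TASK

Take the copper anode plate (red grip) out of the wooden rack and hang it in the empty white plating tank: its hook over the copper bar and its blade down in the grey guides at the back wall. Then slide the brass contact along the bar until it is right up against the plate's hook. Leave the steel plate and everything else where they are.

Things in the scene. Friction and masses are not known exactly. Their poses are not given: they have to be found in the camera images.
- copper_anode: Copper anode plate, 60 wide (y), 79 tall, 4 thick (x), origin mid lower edge, z up. A 30-wide neck rises to an upside-down-U hook on the -x side: space x=-2 to -18, inner top z=95, outer leg 4 thick down to z=79. On top a red grip block 24 (x) by 30 (y), centred on x=-10, from z=99 to 129. Hook and grip sides at y=+-15. Loose, 0.16 kg
- steel_anode: Steel anode plate, 60 wide (y), 79 tall, 4 thick (x), origin mid lower edge, z up. A 30-wide neck rises to an upside-down-U hook on the -x side: space x=-2 to -18, inner top z=95, outer leg 4 thick down to z=79. On top a blue grip block 24 (x) by 30 (y), centred on x=-10, from z=99 to 129. Hook and grip sides at y=+-15. Loose, 0.16 kg; stays in the rack
- rack: Fixed wooden block 70 (x) by 165 (y) by 45 tall with two slots 40 deep and 66 long in line along its y, centred at y=-40 and y=+40; a plate stands in each, its lower edge 5 mm above the surface, plate axes along the rack's. Which plate is in which slot varies. Origin: centre of the underside
- tank: Fixed empty white open tank 100 (x) by 150 (y) by 100 tall, origin centre of underside; +x is the back wall (inner face x=45), away from the robot. A copper bar, 8 thick, runs along y at x=28, axis z=111 (top 115), in black end blocks (y=+-73, top z=122). Hung plate: axes along the tank's, origin near x=38, y=-30, z=20, blade in the 13-wide gap between bar and back wall
- bar_over_guides (a point): Point on top of the bar where the middle of the hook goes (tank x=28, y=-30, z=115). Below and behind it stand two grey guide channels, 70 apart inside, centred on tank y=-30, z=5 to 55; their lips keep the blade within tank x=31 to 45. The outer leg of the hook comes down on the robot's side of the bar
- contact_slide (a joint): Position of the brass contact along the bar, 0 to 0.075 m; 0 at the tank's +y end, growing as it slides toward -y of the tank, toward the guides. Stiff by friction (about 1 N) and stays where left. Near 0.061 when it touches a properly hung hook
- contact_face (a point): Centre of the contact's -y face, on the bar's axis: the face that meets the hook. The contact is a brass block 20 (x) by 14 (y) by 20 round the bar, with a black tab 18 by 12 on top reaching 40 above the bar's axis
- contact_tab (a point): Middle of the top of the contact's black tab
- white_pot: Small white pot 42 across, 34 tall, loose bystander; origin at the centre of its underside
- oil_bottle: Small cream oil bottle with red cap, 32 across, 60 tall, loose bystander; origin at the underside

How it is judged:
By the outcome, as a careful person would: the job done as asked, in the order asked, and still so for the second after the job is handed in, with the robot touching nothing.
It also fails if it takes over 53 s, if anything falls off the work surface, if the arm or the gripper's body presses on something with over 40 N, if the wrist force passes 120 N, or if a joint passes its speed limit or range.

## Working session

There is one attempt and no reset: what is moved stays moved. The work goes in short steps, Python scripts to look and compute and a tool call to move; the robot and the scene stay as the last step left them, time stands still between calls to the robot, and variables do not carry over. Pictures are saved under pics/ and viewed, at most 10 in all, crops included, and the job is handed in when it is done.

Besides the shell and the picture viewer there is one more tool, called as name(argument=value, ...) on one line, values as JSON. move_arm: Moves the arm, as the interface text tells. Its arguments: {"type":"object","properties":{"fingers":{"type":"array","items":{"type":"number"}},"travel":{"type":"array","items":{"type":"array","items":{"type":"number"}}},"dr":{"type":"array","items":{"type":"array","items":{"type":"number"}}}},"required":["fingers","travel","dr"]}

```bash
mkdir -p pics
python3 - <<'E'
from bench import arm
import cv2,numpy as np
s=arm.read_state();print(s)
for n in ["scene","side","wrist"]:
    m=arm.camera_model(n);print(n,m)
    im=arm.get_image(n)[:,:,::-1]; cv2.imwrite(f"pics/{n}0.png",im)
a=cv2.imread("pics/scene0.png");b=cv2.imread("pics/side0.png")
cv2.imwrite("pics/s0.png",cv2.resize(a,(800,600),interpolation=cv2.INTER_CUBIC));cv2.imwrite("pics/d0.png",cv2.resize(b,(800,600),interpolation=cv2.INTER_CUBIC))
E
```

```text
{'clock': 0.0, 'joints': array([ 2.58576297e-01,  3.85540041e-01,  6.61351282e-03, -5.41923655e-04,
       -1.19396553e+00, -2.58608261e-01]), 'joint_vel': array([ 0.00035469,  0.00139669, -0.00183407,  0.00169431, -0.00127871,
        0.00029867]), 'joint_efforts': array([-9.55001960e-04, -3.92286408e+01,  1.88399577e+01,  4.18616563e+00,
       -4.72148502e-03,  8.27910434e-07]), 'position': array([6.24786841e+02, 2.42330319e-02, 4.03619946e+02]), 'ee_rot': array([-0.70702437,  0.70718836,  0.00074454, -0.00077917]), 'contact_force': array([ 0.49487507,  0.0546742 , -0.111747  ]), 'wrist_torque': array([-0.0041523 , -0.00328932, -0.0034158 ]), 'grasp_force': 0.0, 'gripper_width': 85.20801868924414}
scene {'intrinsics': array([[489.57155654,   0.        , 256.78300307],
       [  0.        , 489.57155654, 191.0450817 ],
       [  0.        ,   0.        ,   1.        ]]), 'pose': array([[ 4.47926997e-01,  7.08726461e-01, -5.45039639e-01,
         8.44205819e+01],
       [-8.93909297e-01,  3.66569086e-01, -2.57979210e-01,
        -1.76439661e+02],
       [ 1.69579897e-02,  6.02771854
[... 486 characters left out ...]
],
       [ 1.36118901e-02,  7.39135972e-01,  6.73418689e-01,
         7.16416099e+02],
       [ 0.00000000e+00,  0.00000000e+00,  0.00000000e+00,
         1.00000000e+00]])}
wrist {'intrinsics': array([[297.31863964,   0.        , 257.73557822],
       [  0.        , 297.31863964, 189.38636016],
       [  0.        ,   0.        ,   1.        ]]), 'pose': array([[-9.99996609e-01, -5.36628109e-04,  2.54839950e-03,
         6.23991716e+02],
       [-1.39488195e-04, -9.66099139e-01, -2.58171326e-01,
        -6.41879960e+01],
       [ 2.60054855e-03, -2.58170806e-01,  9.66095788e-01,
         3.72421155e+02],
       [ 0.00000000e+00,  0.00000000e+00,  0.00000000e+00,
         1.00000000e+00]])}
```

View pics/s0.png

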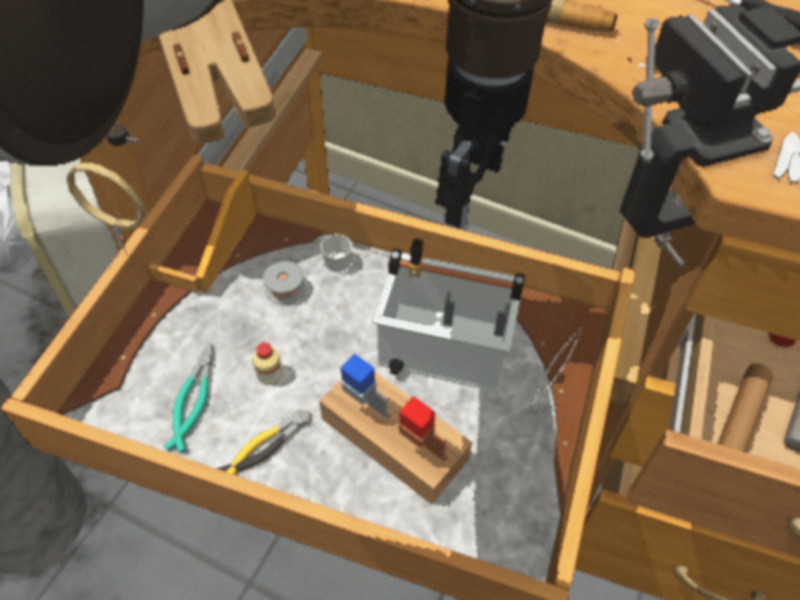

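View pics/d0.png

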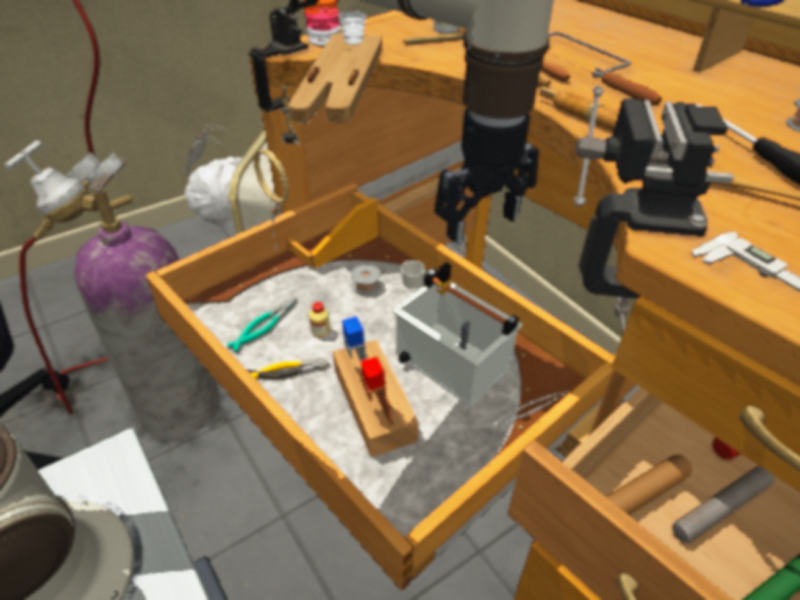

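View pics/wrist0.png

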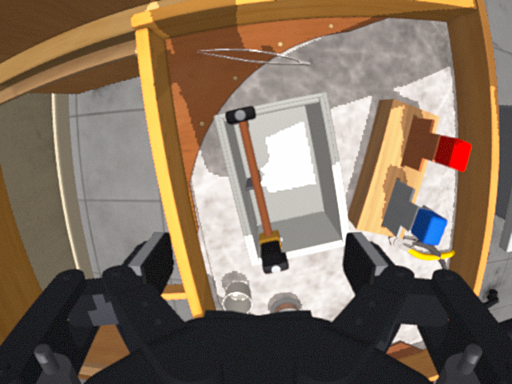

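The wrist picture shows the tank at about (285,180), the rack at about (400,170), the red grip at (452,153) and the blue grip at (428,226). I'll enlarge crops next to read exact pixels.

Run:
```python
import cv2
def crop(n,x0,y0,w,h,k,o):
    a=cv2.imread(n)[y0:y0+h,x0:x0+w]; a=cv2.resize(a,None,fx=k,fy=k,interpolation=cv2.INTER_CUBIC)
    for i in range((-x0)%20,w,20): cv2.putText(a,str(x0+i),(i*k,10),0,.35,(255,0,255),1); cv2.line(a,(i*k,0),(i*k,a.shape[0]),(255,0,255),1) if 0 else [cv2.circle(a,(i*k,j*k),1,(255,0,255),-1) for j in range((-y0)%20,h,20)]
    for j in range((-y0)%20,h,20): cv2.putText(a,str(y0+j),(0,j*k),0,.35,(255,0,255),1)
    cv2.imwrite(o,a)
crop("pics/scene0.png",200,150,145,175,3,"pics/c1.png") if 0 else crop("pics/scene0.png",190,145,160,150,4,"pics/c1.png")
crop("pics/wrist0.png",210,80,265,200,3,"pics/c2.png")
crop("pics/scene0.png",200,220,110,105,5,"pics/c3.png")
```

```text
(no output)
```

View pics/c1.png

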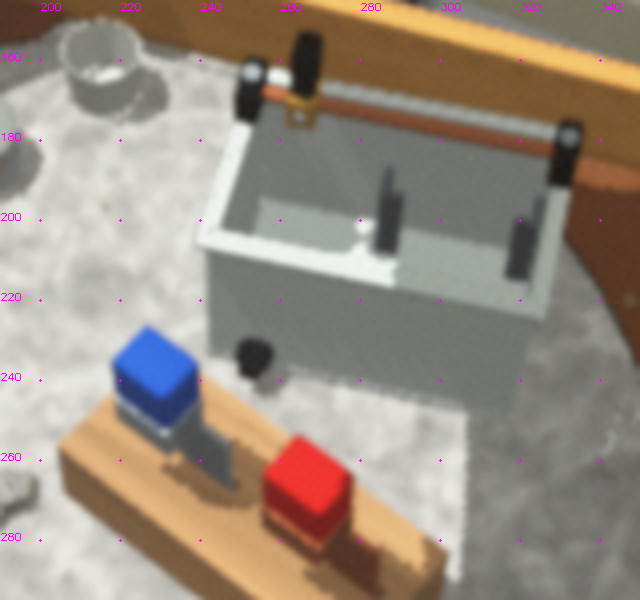

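View pics/c2.png

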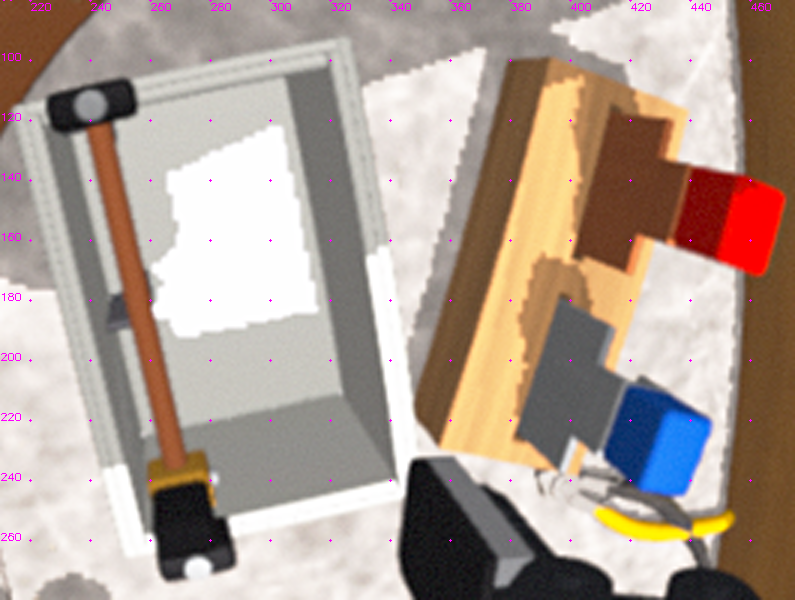

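View pics/c3.png

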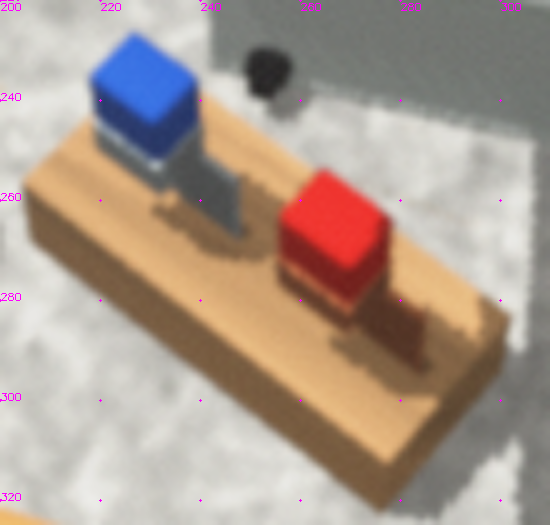

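The crops give me the rack, grip and tank corners in both views. Next I fit the three poses jointly.

```bash
cat > h.py <<'E'
import numpy as np
from scipy.optimize import least_squares
from scipy.spatial.transform import Rotation as R
from bench import arm
CM={n:arm.camera_model(n) for n in("scene","side","wrist")}
def proj(P,n,m=None):
    m=m or CM[n]; K,T=m["intrinsics"],m["pose"]
    c=(np.atleast_2d(P)-T[:3,3])@T[:3,:3]; d=np.c_[c[:,0],-c[:,1],-c[:,2]]
    if n=="wrist":
        r=np.hypot(d[:,0],d[:,1]); d=d[:,:2]*(np.arctan2(r,d[:,2])/r)[:,None]
    else: d=d[:,:2]/d[:,2:]
    return d*K[0,0]+K[:2,2]
def place(q,L):
    c,s=np.cos(q[2]),np.sin(q[2]); L=np.atleast_2d(np.array(L,float))
    return np.c_[q[0]+c*L[:,0]-s*L[:,1],q[1]+s*L[:,0]+c*L[:,1],L[:,2]]
def fit(obs,q0,m=None):
    f=lambda q:np.concatenate([(proj(place(q,[o[1]]),o[0],(m if o[0]=="wrist" else None))-o[2]).ravel() for o in obs])
    r=least_squares(f,q0,loss="soft_l1",x_scale=[10,10,.1]); return r.x,r.fun.reshape(-1,2)
E
cat > fit0.py <<'E'
from h import *
np.set_printoptions(precision=2,suppress=True)
s,w="scene","wrist"
rack=[(s,(-35,82.5,45),(204.6,257)),(s,(-35,-82.5,45),(277.6,312.6)),(s,(35,-82.5,45),(302,283.6)),(s,(-35,82.5,0),(206,268)),(s,(-35,-82.5,0),(276,322.6)),(s,(35,-82.5,0),(300,295)),
(w,(35,-82.5,45),(392.7,99)),(w,(-35,-82.5,45),(439,116)),(w,(35,82.5,45),(356.7,229)),(w,(-35,82.5,45),(400.7,236.7))]
Z=5
cu=[(s,(2,15,129+Z),(264.8,254)),(s,(2,-15,129+Z),(278,263.4)),(s,(-22,-15,129+Z),(269.8,273.4)),(s,(-22,15,129+Z),(256,262.4)),(s,(-22,15,99+Z),(256,271)),(s,(-22,-15,99+Z),(269.8,281.6)),
(w,(2,-15,129+Z),(460,137.7)),(w,(-22,-15,129+Z),(471.7,144)),(w,(-22,15,129+Z),(465,171.7)),(w,(2,15,129+Z),(449.7,167.7)),(w,(2,-15,99+Z),(440.7,135)),(w,(2,15,99+Z),(434,161.7))]
tank=[(w,(50,-75,100),(216.7,115)),(w,(-50,-75,100),(325.7,92.7)),(w,(-50,75,100),(345,245.7)),(w,(50,75,100),(253.3,265)),(w,(28,-73,122),(240,114.7)),(w,(28,73,122),(276,269)),
(s,(-50,75,100),(239.3,205.5)),(s,(-50,-75,100),(326.3,224.5)),(s,(50,-75,100),(333,192.5)),(s,(28,73,122),(253,162.5)),(s,(28,-73,122),(332.3,178.3)),(s,(-50,75,0),(242.5,233.8))]
for n,o,q0 in(("rack",rack,(500,-60,0.2)),("cu",cu,(500,-60,.2)),("tank",tank,(640,-60,.2))):
    for t in ("both",s,w):
        oo=[a for a in o if t in("both",a[0])]; q,e=fit(oo,q0); print(n,t,q,np.degrees(q[2]), e.round(1).tolist() if t=="both" else np.abs(e).mean())
    if n=="cu": print(place(fit(o,q0)[0],[(-10,0,119)]))
    if n=="tank":
        q=fit(o,q0)[0];print(place(q,[(28,-30,115),(28,50,111)]))
        for j in(0,.01,.02): print(j,[proj(place(q,[(28,68-7-j*1000,151)]),c) for c in(s,w)])
E
python3 fit0.py
```

```text
rack both [449.67   0.93  -0.22] -12.746407470546995 [[-0.8, -0.8], [-0.4, -0.0], [0.3, -0.8], [-0.5, 0.3], [-0.1, 0.5], [-0.0, -0.8], [0.3, -1.4], [0.2, -0.5], [-1.0, -0.4], [1.1, 0.9]]
rack scene [449.56   0.3   -0.23] -12.984716522482064 0.3789549686132858
rack wrist [449.7    1.55  -0.22] -12.590304841309411 0.593779643934031
cu both [436.91 -36.47  -0.21] -11.843239140480867 [[-1.2, -1.6], [0.8, -0.4], [-0.4, 0.3], [-1.9, 0.4], [-2.1, 0.9], [-1.1, 1.0], [-3.3, -0.8], [1.8, -0.3], [0.9, 1.1], [-0.8, -0.5], [-0.8, -1.2], [-1.2, -0.1]]
cu scene [437.96 -38.18  -0.24] -13.612614730870447 0.7089509514500634
cu wrist [435.96 -36.12  -0.21] -11.87963971270131 0.8551028023414086
[[427.12 -34.42 119.  ]]
tank both [595.15   3.02   0.21] 12.26725831163618 [[1.0, 2.1], [-1.3, 2.5], [2.0, -3.5], [-0.1, -2.7], [0.3, -0.7], [-1.2, -1.8], [1.3, -1.9], [-2.4, -2.6], [-0.1, -14.1], [-0.1, 1.0], [-0.7, 1.5], [-1.4, -0.2]]
tank scene [592.89   1.11   0.21] 11.921930404503833 2.192552698999736
tank wrist [595.27   3.9    0.21] 12.07977621806319 1.5514892107267026
[[628.88 -20.34 115.  ]
 [611.89  57.83 111.  ]]
0 [array([[259.61, 154.36]]), array([[273.99, 272.16]])]
0.01 [array([[265.04, 155.46]]), array([[271.75, 262.35]])]
0.02 [array([[270.5 , 156.57]]), array([[269.42, 252.17]])]
```

move_arm(fingers=[60, 60, 60, 60, 60, 60, 60, 60, 60, 60], travel=[[4, 20, 4], [8, 45, 8], [12, 70, 12], [16, 95, 16], [20, 120, 20], [24, 145, 26], [28, 165, 32], [32, 182, 38], [35, 197, 44], [35, 197, 44]], dr=[[0, 0, 0.03], [0, 0, 0.06], [0, 0, 0.09], [0, 0, 0.12], [0, 0, 0.15], [0, 0, 0.18], [0, 0, 0.2], [0, 0, 0.215], [0, 0, 0.215], [0, 0, 0.215]])

```text
clock: 1.15
position: [426.0, -35.5, 360.0]
ee_rot: [-0.627, 0.779, 0.001, -0.001]
contact_force: [-0.6, 0.1, -1.2]
gripper_width: 59.9
grasp_force: 0.0
```

```bash
cat > snap.py <<'E'
import sys,cv2,pickle
from bench import arm
n,x0,y0,w,h,k,o,cam=sys.argv[1],*map(int,sys.argv[2:7]),sys.argv[7],"wrist"
cam=sys.argv[1]
m=arm.camera_model(cam); im=arm.get_image(cam)[:,:,::-1]; pickle.dump(m,open(f"pics/{o}.pkl","wb")); cv2.imwrite(f"pics/{o}_full.png",im)
s=arm.read_state();print(s["clock"],s["position"].round(1),s["ee_rot"].round(4),s["contact_force"].round(2),s["gripper_width"])
a=cv2.resize(im[y0:y0+h,x0:x0+w],None,fx=k,fy=k,interpolation=cv2.INTER_CUBIC)
for i in range((-x0)%20,w,20):
    cv2.putText(a,str(x0+i),(i*k,10),0,.35,(255,0,255),1)
    for j in range((-y0)%20,h,20): cv2.circle(a,(i*k,j*k),1,(255,0,255),-1)
for j in range((-y0)%20,h,20): cv2.putText(a,str(y0+j),(0,j*k),0,.35,(255,0,255),1)
cv2.imwrite(f"pics/{o}.png",a)
E
python3 snap.py wrist 130 60 260 195 3 w1
```

```text
1.2 [427.4 -35.1 360.7] [-6.272e-01  7.788e-01  0.000e+00 -2.000e-04] [0.95 0.15 0.51] 60.175882610566525
```

View pics/w1.png

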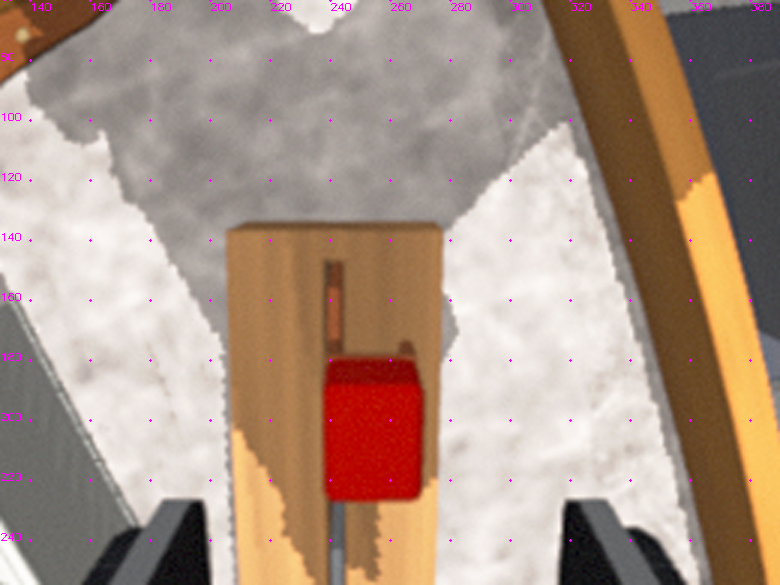

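The wrist view shows the red grip top from (238,208) to (270,247), parallel to the jaws at columns 199 and 318. Now to compute its position.

Run:
```python
from h import *
import pickle
m=pickle.load(open("pics/w1.pkl","rb")); w="wrist"
o=[(w,(2,-15,134),(237.7,208.3)),(w,(-22,-15,134),(270.7,208.3)),(w,(-22,15,134),(270,246.7)),(w,(2,15,134),(238.7,246.7)),(w,(2,-15,104),(240,179.5)),(w,(-22,-15,104),(268,179.5)),(w,(2,-30,84),(238.7,147)),(w,(-2,-30,84),(244.5,147))]
q,e=fit(o,(437,-37,-.21),m);print(q,e.round(1).tolist(),place(q,[(-10,0,119)]))
o=[(w,(35,-82.5,45),(206.5,135.5)),(w,(-35,-82.5,45),(277.5,135.5)),(w,(35,-82.5,0),(211,134)),(w,(-35,-82.5,0),(273,134))]
q,e=fit(o,(450,1,-.21),m);print(q,e.round(1).tolist(),place(q,[(-10,-40,119)]))
```

```text
[ 4.39835533e+02 -2.39921044e+01 -2.10122148e-01] [[-1.4, -2.5], [0.4, -2.7], [0.7, -1.7], [-1.2, -1.6], [-1.2, 14.5], [1.3, 14.3], [1.1, 23.3], [0.1, 23.2]] [[430.05547904 -21.90631073 119.        ]]
[ 4.49332220e+02  1.47661412e+00 -2.21932987e-01] [[-2.1, 0.8], [-0.2, 0.8], [0.4, -1.0], [1.6, -1.0]] [[430.77285742 -35.34118143 119.        ]]
```

Run:
```python
from h import *
import pickle
m=pickle.load(open("pics/w1.pkl","rb")); w="wrist"
o=[(w,(2,-15,134),(237.7,188.3)),(w,(-22,-15,134),(270.7,188.3)),(w,(-22,15,134),(270,226.7)),(w,(2,15,134),(238.7,226.7)),(w,(2,-15,104),(240,179.5)),(w,(-22,-15,104),(268,179.5)),(w,(2,-30,84),(238.7,147)),(w,(-2,-30,84),(244.5,147))]
q,e=fit(o,(437,-37,-.21),m);print(q,e.round(1).tolist(),place(q,[(-10,0,119)]))
```

```text
[ 4.37050720e+02 -3.69693337e+01 -2.14101394e-01] [[-1.8, -1.1], [0.6, -1.2], [0.8, 1.5], [-1.8, 1.5], [-1.5, -2.0], [1.5, -2.1], [1.0, 7.6], [0.0, 7.6]] [[427.27904313 -34.84463946 119.        ]]
```

move_arm(fingers=[60, 60, 60, 60, 60, 60, 60, 60, 60, 60], travel=[[0, 0, 10], [0, 0, 20], [0, 0, 30], [0, 0, 40], [0, 0, 50], [0, 0, 60], [0, 0, 70], [0, 0, 78], [0, 0, 83], [0, 0, 83]], dr=[[0, 0, 0], [0, 0, 0], [0, 0, 0], [0, 0, 0], [0, 0, 0], [0, 0, 0], [0, 0, 0], [0, 0, 0], [0, 0, 0], [0, 0, 0]])

```text
clock: 2.2
position: [427.8, -35.0, 277.0]
ee_rot: [-0.627, 0.779, 0.0, -0.001]
contact_force: [-0.0, 0.4, -0.0]
gripper_width: 60.1
grasp_force: 0.0
```

move_arm(fingers=[50, 40, 32, 26, 20, 15, 15, 15, 15, 15], travel=[[0, 0, 0], [0, 0, 0], [0, 0, 0], [0, 0, 0], [0, 0, 0], [0, 0, 0], [0, 0, 0], [0, 0, 0], [0, 0, 0], [0, 0, 0]], dr=[[0, 0, 0], [0, 0, 0], [0, 0, 0], [0, 0, 0], [0, 0, 0], [0, 0, 0], [0, 0, 0], [0, 0, 0], [0, 0, 0], [0, 0, 0]])

```text
clock: 3.2
position: [428.7, -34.8, 278.3]
ee_rot: [-0.627, 0.779, -0.001, 0.001]
contact_force: [2.2, -0.5, 5.7]
gripper_width: 23.4
grasp_force: 59.8
```

move_arm(fingers=[15, 15, 15, 15, 15, 15, 15, 15, 15, 15], travel=[[0, 0, -6], [0, 0, -14], [0, 0, -24], [0, 0, -36], [0, 0, -50], [0, 0, -66], [0, 0, -84], [0, 0, -104], [0, 0, -122], [0, 0, -135]], dr=[[0, 0, 0], [0, 0, 0], [0, 0, 0], [0, 0, 0], [0, 0, 0], [0, 0, 0], [0, 0, 0], [0, 0, 0], [0, 0, 0], [0, 0, 0]])

```text
clock: 4.2
position: [426.7, -35.2, 412.3]
ee_rot: [-0.627, 0.779, 0.002, -0.002]
contact_force: [-1.1, 0.8, -2.1]
gripper_width: 23.0
grasp_force: 59.2
```

Run:
```python
from bench import arm
import numpy as np
from scipy.spatial.transform import Rotation as R
s=arm.read_state();M=R.from_quat(s["ee_rot"])
print(s["position"],s["gripper_width"],s["grasp_force"],s["contact_force"])
g=np.array([628.9,-20.3,0]);d=g-s["position"];d[2]=0
print("to bar point",M.inv().apply(d), "yaw tool x",np.degrees(np.arctan2(*M.apply([1,0,0])[1::-1])),"yaw needed -90+12.1")
```

```text
[426.68010957 -35.16121455 412.26391332] 22.957545344254527 59.188045263290405 [-1.0905751   0.81499602 -2.11117993]
to bar point [ -57.78871229 -194.35299495   -1.05729421] yaw tool x -102.35591028988576 yaw needed -90+12.1
```

move_arm(fingers=[15, 15, 15, 15, 15, 15, 15, 15, 15, 15], travel=[[-4, -15, 0], [-10, -35, 0], [-17, -58, 0], [-24, -82, 0], [-31, -106, 0], [-38, -130, 0], [-45, -152, 0], [-51, -172, 0], [-55, -186, 0], [-58, -194, 0]], dr=[[0, 0, -0.04], [0, 0, -0.09], [0, 0, -0.14], [0, 0, -0.19], [0, 0, -0.24], [0, 0, -0.29], [0, 0, -0.34], [0, 0, -0.38], [0, 0, -0.41], [0, 0, -0.427]])

```text
clock: 5.2
position: [630.0, -19.6, 410.0]
ee_rot: [0.778, -0.628, -0.003, 0.002]
contact_force: [-0.6, -0.7, -2.6]
gripper_width: 23.0
grasp_force: 59.1
```

move_arm(fingers=[15, 15, 15], travel=[[0, 0, 0], [0, 0, 0], [0, 0, 0]], dr=[[0, 0, 0], [0, 0, 0], [0, 0, 0]])

```text
clock: 5.5
position: [629.0, -19.8, 412.7]
ee_rot: [0.778, -0.628, -0.001, 0.0]
contact_force: [0.0, 0.0, -1.8]
gripper_width: 23.3
grasp_force: 59.1
```

```bash
python3 snap.py wrist 150 20 260 195 3 w2;python3 snap.py scene 190 80 160 150 4 s2
```

```text
5.55 [629.1 -19.8 412.9] [ 7.779e-01 -6.284e-01 -3.000e-04  1.000e-04] [ 0.38 -0.13 -1.79] 22.755901132182938
5.6 [629.2 -19.7 413.1] [ 7.779e-01 -6.284e-01 -1.000e-04 -0.000e+00] [-0.67  0.13 -1.91] 22.796633206161168
```

View pics/w2.png

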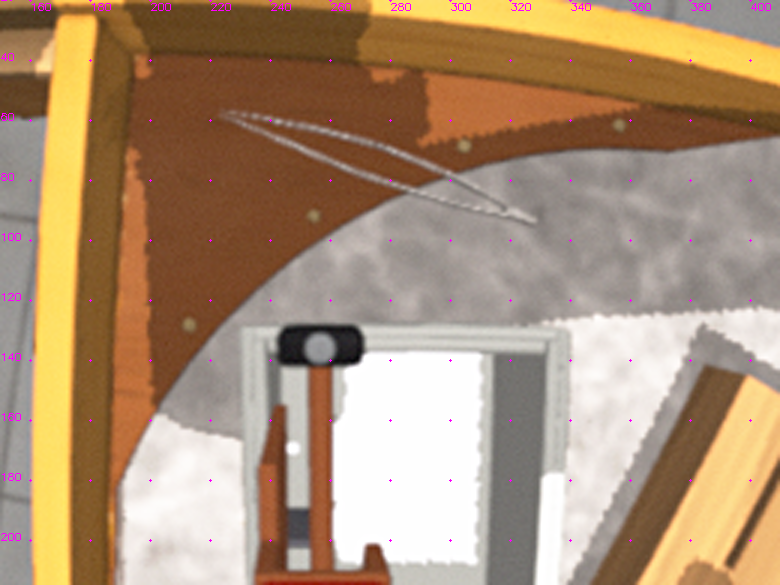

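The wrist view shows the plate hovering over the bar. The end-block knob is at (256,136), the bar edges are at columns 253 and 261 in row 142, the blade's lower corner is at (241–245,155), and the hook's outer leg is at (272–277,202).

Run:
```python
from h import *
import pickle
np.set_printoptions(precision=2,suppress=True)
m=pickle.load(open("pics/w2.pkl","rb")); w="wrist"; s="scene"
T=[(w,(28,-73,122),(256.3,135.7)),(w,(32,-66,111),(252.7,141.7)),(w,(24,-66,111),(261,141.7)),(w,(32,-25,111),(252.5,200)),(w,(24,-25,111),(260.8,200)),(w,(50,-75,100),(231.5,129)),(w,(-50,-75,100),(340,130))]
# bar points: only columns matter -> use residual columns
q=None
def res(p):
    r=[]
    for c,L,z in T:
        d=(proj(place(p,[L]),c,m)-z)[0]
        r+= [d[0]] if L[2]==111 else list(d)
    return np.array(r)
r=least_squares(res,(595,3,.21),loss="soft_l1",x_scale=[10,10,.1]);q=r.x;print("tank",q,res(q))
for z0 in (138,141):
  P=[((2,-30,0),(241,155)),((-2,-30,0),(245.3,155)),((2,-30,79),(236.7,175)),((-2,-30,79),(242.5,175)),((-22,-15,79),(276.7,201.7)),((-18,-15,79),(271.7,201.7))]
  o=[(w,(*L[:2],L[2]+z0),z) for L,z in P]
  p,e=fit(o,(637,-18,.21),m);print("plate",p,e.round(1).tolist())
  c,sn=np.cos(q[2]),np.sin(q[2]);d=p[:2]-q[:2];print("plate in tank",c*d[0]+sn*d[1],-sn*d[0]+c*d[1],p[2]-q[2])
st=arm.read_state();M=R.from_quat(st["ee_rot"]).as_matrix();print(st["position"],np.degrees(np.arctan2(-M[0,0],M[1,0])),M[:,0])
```

```text
tank [595.4    1.35   0.22] [ 0.16 -2.41 -0.56 -0.06  0.09  0.33  1.68  0.77 -2.63  0.39]
plate [638.79 -15.96   0.19] [[1.4, -0.1], [1.9, 0.0], [-1.1, 0.2], [0.2, 0.4], [0.2, -0.2], [-1.7, -0.4]]
plate in tank 38.604865785028096 -26.298073216488852 -0.030383689839444117
plate [638.72 -16.64   0.2 ] [[1.2, -0.3], [1.8, -0.3], [-1.5, 0.2], [-0.1, 0.3], [0.8, -0.0], [-1.3, -0.1]]
plate in tank 38.39389319776956 -26.952507776046104 -0.022896899922589586
[629.19 -19.75 413.07] -167.86161570967494 [ 0.21 -0.98 -0.  ]
```

View pics/s2.png

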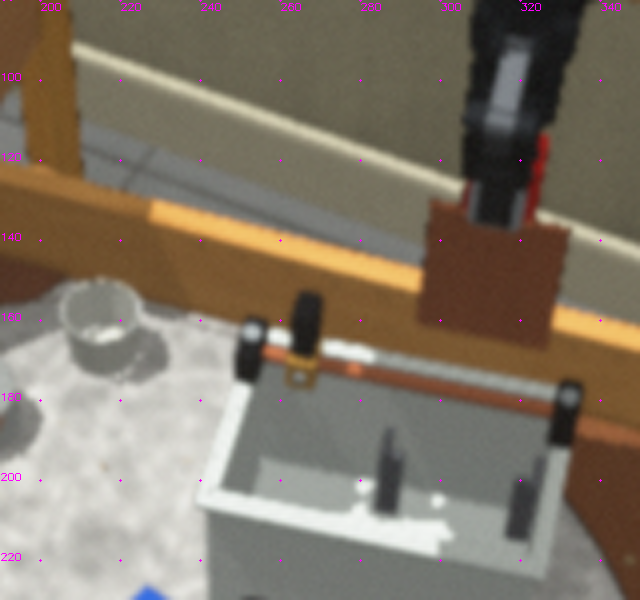

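The scene view shows the blade's lower corners at (294.5,160.5) and (327.5,167), with the guides visible at columns 287 and 320. I'll cross-check the relative position from this view alone.

Run:
```python
from h import *
np.set_printoptions(precision=2,suppress=True)
s="scene"
tank=[(s,(28,73,122),(253,162.7)),(s,(28,-73,122),(332.3,179)),(s,(-50,75,100),(239.3,205)),(s,(-50,-75,100),(326.6,224.5))]
q,e=fit(tank,(595,3,.21));print("tank",q,e.round(1).tolist())
for z in(139,141):
  p,e=fit([(s,(-2,30,z),(294.5,160.5)),(s,(-2,-30,z),(327.5,167)),(s,(-2,30,z+79),(297.5,129.5)),(s,(-2,-30,z+79),(332.5,137.5))],(638,-18,.21));print(p,e.round(1).tolist())
  c,sn=np.cos(q[2]),np.sin(q[2]);d=p[:2]-q[:2];print("plate in tank",c*d[0]+sn*d[1],-sn*d[0]+c*d[1],p[2]-q[2])
for L in((31,5,55),(31,-65,55),(31,5,5),(31,-65,5)): print(L,proj(place(q,[L]),s))
```

```text
tank [594.58   1.61   0.23] [[0.1, 1.7], [-0.2, 0.8], [2.1, -0.3], [-1.6, -2.5]]
[642.67 -17.66   0.19] [[-0.4, -0.1], [-0.6, 0.6], [0.3, 0.1], [0.6, -0.5]]
plate in tank 42.51513088797651 -29.612590354785585 -0.03262204562374013
[640.9  -18.18   0.19] [[-0.4, -0.1], [-0.6, 0.6], [0.2, 0.0], [0.7, -0.6]]
plate in tank 40.67155701987169 -29.719747945344672 -0.03278211854038901
(31, 5, 55) [[287.37 192.37]]
(31, -65, 55) [[323.28 199.62]]
(31, 5, 5) [[285.71 207.31]]
(31, -65, 5) [[320.13 214.4 ]]
```

move_arm(fingers=[15, 15, 15, 15, 15, 15, 15, 15, 15, 15], travel=[[1, 0, 4], [1, 0, 9], [1, 0, 14], [1, 0, 18], [1, 0, 22], [1, 0, 26], [1, 0, 30], [1, 0, 34], [1, 0, 38], [1, 0, 40]], dr=[[0, 0, -0.01], [0, 0, -0.01], [0, 0, -0.01], [0, 0, -0.01], [0, 0, -0.01], [0, 0, -0.01], [0, 0, -0.01], [0, 0, -0.01], [0, 0, -0.01], [0, 0, -0.01]])

```text
clock: 6.6
position: [630.0, -20.7, 372.1]
ee_rot: [0.781, -0.624, -0.0, 0.0]
contact_force: [0.3, 0.3, -2.2]
gripper_width: 23.1
grasp_force: 59.2
```

```bash
python3 snap.py wrist 190 120 160 120 5 w3
python3 - <<'E'
from h import *
st=arm.read_state();p=st["position"];q=(595.3,2,.216);c,s=np.cos(q[2]),np.sin(q[2]);d=p[:2]-q[:2];print(c*d[0]+s*d[1],-s*d[0]+c*d[1],st["wrist_torque"],st["contact_force"])
E
```

```text
6.65 [630.  -20.7 372. ] [ 7.811e-01 -6.245e-01 -4.000e-04  4.000e-04] [ 0.2  0.5 -2.3] 23.032535592700185
29.01268853214505 -29.58749474925306 [0.02866459 0.09273143 0.00931645] [ 0.19821993  0.50381191 -2.29598923]
```

move_arm(fingers=[15, 15, 15, 15, 15, 15, 15, 15, 15, 15], travel=[[0, 0, 5], [0, 0, 10], [0, 0, 15], [0, 0, 20], [0, 0, 25], [0, 0, 30], [0, 0, 35], [0, 0, 40], [0, 0, 44], [0, 0, 46]], dr=[[0, 0, 0], [0, 0, 0], [0, 0, 0], [0, 0, 0], [0, 0, 0], [0, 0, 0], [0, 0, 0], [0, 0, 0], [0, 0, 0], [0, 0, 0]])

```text
clock: 7.65
position: [630.0, -20.7, 326.1]
ee_rot: [0.781, -0.624, -0.0, 0.0]
contact_force: [-0.2, -1.3, -2.3]
gripper_width: 23.1
grasp_force: 59.2
```

move_arm(fingers=[15, 15, 15, 15, 15, 15, 15, 15, 15, 15], travel=[[0, 0, 3], [0, 0, 6], [0, 0, 9], [0, 0, 12], [0, 0, 15], [0, 0, 18], [0, 0, 21], [0, 0, 24], [0, 0, 26], [0, 0, 26]], dr=[[0, 0, 0], [0, 0, 0], [0, 0, 0], [0, 0, 0], [0, 0, 0], [0, 0, 0], [0, 0, 0], [0, 0, 0], [0, 0, 0], [0, 0, 0]])

```text
clock: 8.65
position: [630.0, -20.6, 300.3]
ee_rot: [0.781, -0.624, -0.0, 0.0]
contact_force: [0.0, 0.5, -2.6]
gripper_width: 23.2
grasp_force: 59.2
```

move_arm(fingers=[15, 15, 15, 15, 15, 15], travel=[[0, 0, 1], [0, 0, 3], [0, 0, 4], [0, 0, 5], [0, 0, 6], [0, 0, 6]], dr=[[0, 0, 0], [0, 0, 0], [0, 0, 0], [0, 0, 0], [0, 0, 0], [0, 0, 0]])

```text
clock: 9.25
position: [630.1, -20.7, 294.5]
ee_rot: [0.781, -0.624, -0.0, 0.0]
contact_force: [-1.1, 0.3, -3.0]
gripper_width: 22.9
grasp_force: 59.2
```

move_arm(fingers=[15, 15, 15], travel=[[0, 0, 1], [0, 0, 2], [0, 0, 2]], dr=[[0, 0, 0], [0, 0, 0], [0, 0, 0]])

```text
clock: 9.55
position: [630.1, -20.7, 293.6]
ee_rot: [0.781, -0.624, 0.0, -0.0]
contact_force: [-1.1, -0.0, 2.7]
gripper_width: 23.0
grasp_force: 59.8
```

move_arm(fingers=[25, 28, 32, 36, 40, 44, 44, 44, 44, 44], travel=[[0, 0, 0], [0, 0, 0], [0, 0, 0], [0, 0, 0], [0, 0, 0], [0, 0, 0], [0, 0, 0], [0, 0, -4], [0, 0, -10], [0, 0, -18]], dr=[[0, 0, 0], [0, 0, 0], [0, 0, 0], [0, 0, 0], [0, 0, 0], [0, 0, 0], [0, 0, 0], [0, 0, 0], [0, 0, 0], [0, 0, 0]])

```text
clock: 10.55
position: [630.1, -20.7, 311.2]
ee_rot: [0.781, -0.624, -0.0, 0.0]
contact_force: [0.1, -0.1, -0.2]
gripper_width: 44.0
grasp_force: 0.0
```

move_arm(fingers=[44, 44, 44, 40, 30, 20, 10, 0, 0, 0], travel=[[0, 0, -8], [0, 0, -18], [0, 0, -28], [-10, 0, -40], [-25, 0, -52], [-42, 0, -62], [-60, 0, -70], [-78, 0, -75], [-95, 0, -75], [-106, 0, -75]], dr=[[0, 0, 0], [0, 0, 0], [0, 0, 0], [0, 0, 0], [0, 0, 0], [0, 0, 0], [0, 0, 0], [0, 0, 0], [0, 0, 0], [0, 0, 0]])

```text
clock: 11.55
position: [606.1, 84.9, 385.7]
ee_rot: [0.782, -0.624, -0.0, -0.0]
contact_force: [0.7, -0.4, -1.1]
gripper_width: 0.3
grasp_force: 0.0
```

Run:
```python
from bench import arm
import cv2,pickle,numpy as np
s=arm.read_state();print(s["clock"],s["position"],s["gripper_width"])
ims=[]
for n,(x0,y0,w,h) in {"scene":(225,120,125,94),"wrist":(150,80,200,150),"side":(240,150,110,83)}.items():
    m=arm.camera_model(n);pickle.dump(m,open(f"pics/f_{n}.pkl","wb"))
    im=arm.get_image(n)[:,:,::-1].copy();cv2.imwrite(f"pics/f_{n}.png",im)
    a=cv2.resize(im[y0:y0+h,x0:x0+w],(400,300),interpolation=cv2.INTER_CUBIC);k=400/w
    for i in range((-x0)%20,w,20):
        cv2.putText(a,str(x0+i),(int(i*k),10),0,.3,(255,0,255),1)
        for j in range((-y0)%20,h,20): cv2.circle(a,(int(i*k),int(j*k)),1,(255,0,255),-1)
    for j in range((-y0)%20,h,20): cv2.putText(a,str(y0+j),(0,int(j*k)),0,.3,(255,0,255),1)
    ims.append(a)
ims.append(np.zeros_like(a))
cv2.imwrite("pics/f.png",np.vstack([np.hstack(ims[:2]),np.hstack(ims[2:])]))
```

```text
11.55 [606.10832188  84.87229027 385.72676686] 0.25327187500296217
```

move_arm(fingers=[0, 0, 0, 0, 0, 0, 0, 0, 0, 0], travel=[[0, 0, 5], [0, 0, 15], [0, 0, 25], [0, 0, 35], [0, 0, 45], [0, 0, 55], [0, 0, 65], [0, 0, 73], [0, 0, 79], [0, 0, 81]], dr=[[0, 0, 0], [0, 0, 0], [0, 0, 0], [0, 0, 0], [0, 0, 0], [0, 0, 0], [0, 0, 0], [0, 0, 0], [0, 0, 0], [0, 0, 0]])

```text
clock: 12.7
position: [606.6, 82.7, 303.8]
ee_rot: [0.781, -0.624, -0.0, 0.001]
contact_force: [0.9, -0.9, -0.3]
gripper_width: -0.1
grasp_force: 0.0
```

move_arm(fingers=[0, 0, 0, 0, 0, 0, 0, 0, 0, 0], travel=[[3, 0, 0], [6, 0, 0], [10, 0, 0], [14, 0, 0], [18, 0, 0], [22, 0, 0], [26, 0, 0], [30, 0, 0], [33, 0, 0], [35, 0, 0]], dr=[[0, 0, 0], [0, 0, 0], [0, 0, 0], [0, 0, 0], [0, 0, 0], [0, 0, 0], [0, 0, 0], [0, 0, 0], [0, 0, 0], [0, 0, 0]])

```text
clock: 13.7
position: [614.6, 48.3, 304.7]
ee_rot: [0.781, -0.625, 0.0, -0.0]
contact_force: [0.2, 2.0, 1.3]
gripper_width: 0.1
grasp_force: 0.6
```

move_arm(fingers=[0, 0, 0, 0, 0, 0, 0, 0, 0, 0], travel=[[3, 0, 0], [6, 0, 0], [9, 0, 0], [12, 0, 0], [15, 0, 0], [18, 0, 0], [21, 0, 0], [24, 0, 0], [26, 0, 0], [28, 0, 0]], dr=[[0, 0, 0], [0, 0, 0], [0, 0, 0], [0, 0, 0], [0, 0, 0], [0, 0, 0], [0, 0, 0], [0, 0, 0], [0, 0, 0], [0, 0, 0]])

```text
clock: 14.7
position: [620.7, 21.1, 304.7]
ee_rot: [0.781, -0.624, -0.0, 0.0]
contact_force: [0.1, 0.8, 0.3]
gripper_width: 0.1
grasp_force: 0.6
```

```bash
cat > look.py <<'E'
from bench import arm
import cv2,pickle,numpy as np
s=arm.read_state();print(s["clock"],s["position"],s["gripper_width"],s["contact_force"])
ims=[]
for n,(x0,y0,w,h) in {"scene":(240,120,108,81),"wrist":(150,80,220,165),"side":(255,150,92,69)}.items():
    m=arm.camera_model(n);pickle.dump(m,open(f"pics/f_{n}.pkl","wb"))
    im=arm.get_image(n)[:,:,::-1].copy();cv2.imwrite(f"pics/f_{n}.png",im)
    a=cv2.resize(im[y0:y0+h,x0:x0+w],(400,300),interpolation=cv2.INTER_CUBIC);k=400/w
    for i in range((-x0)%20,w,20):
        cv2.putText(a,str(x0+i),(int(i*k),10),0,.3,(255,0,255),1)
        for j in range((-y0)%20,h,20): cv2.circle(a,(int(i*k),int(j*k)),1,(255,0,255),-1)
    for j in range((-y0)%20,h,20): cv2.putText(a,str(y0+j),(0,int(j*k)),0,.3,(255,0,255),1)
    ims.append(a)
b=cv2.imread("pics/f_scene.png"); ims.append(cv2.resize(b[230:320,190:310],(400,300)))
cv2.imwrite("pics/f.png",np.vstack([np.hstack(ims[:2]),np.hstack(ims[2:])]))
E
python3 look.py
```

```text
14.7 [620.66334562  21.06915812 304.705672  ] 0.08165520316478411 [0.06050114 0.76938279 0.26148979]
```

move_arm(fingers=[0, 0, 0, 0], travel=[[1, 0, 0], [2, 0, 0], [2.5, 0, 0], [2.5, 0, 0]], dr=[[0, 0, 0], [0, 0, 0], [0, 0, 0], [0, 0, 0]])

```text
clock: 15.25
position: [621.0, 18.8, 304.4]
ee_rot: [0.781, -0.624, -0.0, 0.0]
contact_force: [-0.8, 0.4, -0.2]
gripper_width: 0.2
grasp_force: 0.5
```

move_arm(fingers=[0, 0], travel=[[0.5, 0, 0], [1, 0, 0]], dr=[[0, 0, 0], [0, 0, 0]])

```text
clock: 15.45
position: [621.3, 17.8, 304.5]
ee_rot: [0.781, -0.624, -0.0, 0.0]
contact_force: [-1.6, 1.4, 0.1]
gripper_width: -0.1
grasp_force: 0.6
```

move_arm(fingers=[0, 0], travel=[[0.5, 0, 0], [1, 0, 0]], dr=[[0, 0, 0], [0, 0, 0]])

```text
clock: 15.65
position: [621.6, 16.9, 304.6]
ee_rot: [0.781, -0.624, -0.0, -0.0]
contact_force: [-1.3, 1.8, -0.1]
gripper_width: -0.1
grasp_force: 1.2
```

move_arm(fingers=[0, 0], travel=[[0.5, 0, 0], [1, 0, 0]], dr=[[0, 0, 0], [0, 0, 0]])

```text
clock: 15.85
position: [621.8, 16.0, 304.6]
ee_rot: [0.781, -0.624, -0.0, -0.0]
contact_force: [-1.4, 1.5, -0.9]
gripper_width: 0.0
grasp_force: 1.2
```

```bash
cp pics/f_scene.png pics/e_scene.png; cp pics/f_side.png pics/e_side.png; python3 look.py
```

```text
15.85 [621.78201893  16.03718567 304.63545833] 0.04665734076281127 [-1.36701383  1.50877498 -0.88598588]
```

View pics/f.png

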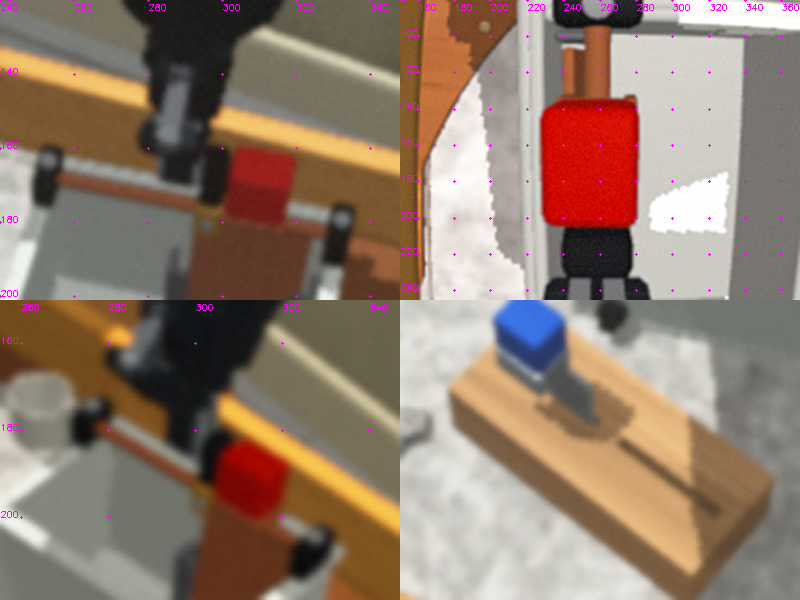

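The picture shows the plate hanging on the bar with its blade down inside the guide. The brass contact is beside the red grip, and the steel plate is untouched in the rack. To confirm contact, I'll check whether the plate has just begun to shift.

Run:
```python
import cv2,numpy as np
for n,box in(("scene",(150,182,285,320)),("side",(170,205,290,330))):
    for t in "ef":
        a=cv2.imread(f"pics/{t}_{n}.png").astype(float)[box[0]:box[1],box[2]:box[3]]
        w=np.clip(a[:,:,2]-2.2*a[:,:,1]-20,0,None)*(a[:,:,1]<45); y,x=np.mgrid[:w.shape[0],:w.shape[1]]
        print(n,t,(w*x).sum()/w.sum(),(w*y).sum()/w.sum(),w.sum())
    e,f=[cv2.imread(f"pics/{t}_{n}.png",0)[box[0]:box[1],box[2]+18:box[3]].astype(np.float32) for t in "ef"]
    print(cv2.phaseCorrelate(e,f))
```

```text
scene e 24.497394015165042 18.074753608598936 12317.8
scene f 24.88846515932409 18.11731103700276 12534.199999999999
((0.2482188819427371, 0.008634277241672095), 1.0276631609433227)
side e 21.94301728164409 20.109453725143347 20125.4
side f 22.29948972153375 20.299256451377747 20577.0
((-0.02681897852248838, -0.08254031261776973), 0.982759966618485)
```

The plate has shifted about 0.7 mm and the push force has doubled, so the contact is against the hook. Backing off and raising the arm.

move_arm(fingers=[0, 0, 0, 0, 0, 0, 0, 0, 0, 0], travel=[[-1, 0, 0], [-3, 0, 0], [-6, 0, 0], [-10, 0, 0], [-12, 0, -8], [-12, 0, -20], [-12, 0, -40], [-12, 0, -60], [-12, 0, -80], [-12, 0, -90]], dr=[[0, 0, 0], [0, 0, 0], [0, 0, 0], [0, 0, 0], [0, 0, 0], [0, 0, 0], [0, 0, 0], [0, 0, 0], [0, 0, 0], [0, 0, 0]])

```text
clock: 17.0
position: [619.4, 27.6, 398.2]
ee_rot: [0.781, -0.624, 0.002, -0.002]
contact_force: [2.1, -0.1, 1.1]
gripper_width: 0.0
grasp_force: 0.0
```

Run:
```python
from bench import arm
import cv2,numpy as np
s=arm.read_state();print(s["clock"],s["position"],s["contact_force"])
b=arm.get_image("scene")[:,:,::-1]; cv2.imwrite("pics/g_scene.png",b)
for t in "efg":
    a=cv2.imread(f"pics/{t}_scene.png").astype(float)[150:182,285:320]
    w=np.clip(a[:,:,2]-2.2*a[:,:,1]-20,0,None)*(a[:,:,1]<45); y,x=np.mgrid[:w.shape[0],:w.shape[1]]
    d=(cv2.imread(f"pics/{t}_scene.png",0)[160:172,285:305]).astype(int)
    print(t,(w*x).sum()/w.sum(),(w*y).sum()/w.sum(), d.mean(0).round().astype(int))
```

```text
17.0 [619.44413372  27.58101327 398.22595567] [ 2.06973125 -0.12608674  1.06061787]
e 24.497394015165042 18.074753608598936 [54 52 51 56 68 71 57 37 28 27 26 26 33 52 78 85 76 67 63 64]
f 24.88846515932409 18.11731103700276 [57 54 52 50 47 47 53 64 65 52 35 27 26 26 27 28 38 53 60 63]
g 25.017560691462936 18.08494234953486 [109 109 108 108 109 108 106 104  95  72  46  31  28  26  28  30  38  52
  60  63]
```

```bash
python3 -c "
from bench import arm
print(arm.job_done())"
```

```text
the job is handed in; nothing more can be done
None
```

I hung the copper plate on the bar with its blade in the guides and slid the brass contact up against its hook. The job was handed in at about 17 s, with the steel plate still in its slot; no verdict came back.

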